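# Bring the marble pan to the painting tray, lip down the paper

## Robot

A 6-joint arm with a two-finger parallel gripper is mounted at the origin on the work surface. World frame = base frame: x ahead of the robot, y to its left, z up, the work surface at z = 0. Lengths are in m, angles in rad, forces in N, time in s.
With the tool pointing down it reaches from about 0.25 to 0.725 m from the base axis. Payload 4 kg.
Tool frame: the origin (TCP) lies midway between the tips of the shut fingers; the grasp point (between the pads) lies 19 mm behind it; z points along the fingers, x is the direction in which the jaws open and shut, and the axes are right-handed (so a half turn about z gives the same grasp; the last joint's range is limited). The gripper opens to 85 mm and grips with 20 to 120 N. Pads are 22 mm wide; open, the fingers measure 114 mm over their backs; the gripper's body (76 mm by 85 mm) begins 54 mm behind the grasp point. The pads swing forward as they close: fully open they stand 13 mm farther back than shut.
Start: joints at [1.195, 0.241, 0.005, 1.335, 0, 1.571], TCP at [0.184, 0.465, 0.231] pointing down, gripper open.
Joint ranges: [-2.72, 2.72], [-1.05, 1.87], [-1.09, 1.28], [-1.99, 2.15], [-1.42, 1.44], [-3.14, 3.14]. Speed limits (rad/s): [2.79, 2.79, 3.14, 3.14, 3.14, 3.14].

## Interface

Orientations are given as a unit quaternion [x, y, z, w].
In Python, from workcell import bot gives the robot as it stands.
- The arm moves only by the tool drive_tool, never from a script. Its argument "rows" is text: rows parted by semicolons, each of 5 numbers parted by spaces: the finger opening in mm, from 0 to 85.4, then the shift along the tool's x, y, z in mm, then the turn about the tool's z in rad. A call has 1 to 12 rows; each row shifts and turns the commanded pose from where the row before left it, along the tool's axes as they then stand; what a row does not reach is not made up. A row lasts 1/10 s, in which the tool goes at most 50 mm and 8.59 degrees, less where a joint would pass 70% of its speed; a pose out of reach is approached as far as the arm can. A call is refused whole if a number of a shift passes 50 or a number of a turn 0.15, either way. A call with a gripper value outside its range is refused whole. The fingers move at their own pace and stop on an object; the grip force is fixed at half the most. Time passes only in rows, so rows that do not move let the fingers close. It gives the time, the measured TCP pose, the force and the opening at its end, in the units of the state.
- bot.get_obs(): the state, without advancing time (a new reading comes with each control period).
- bot.camera(name): name is "scene" or "side" or "wrist"; returns a dict with "image" (420x560x3 uint8, red, green, blue), "vertical_fov" (degrees; the focal length in pixels is half the picture's height over the tangent of half this angle, whatever the lens; pixels are square), "cx", "cy" (the principal point, pixels), "R" (3x3) and "t" (3): a world point X has camera coordinates R X + t; the wrist camera has in their place "tool_from_camera" (4x4, takes a point from camera to tool coordinates, whose origin is the TCP and whose axes are the tool frame's). Camera axes: x right, y down, z forward; pixel columns grow to the right and rows downward; lengths in m; the calibration is good to about 2 mm. A picture is of the moment at which its call begins: read the wrist's pose just before it. There is no depth.
- bot.job_done(): hands the job in, once; it reports no verdict.
The state is a dict: "clock": time; "joint_pos": joint angles; "joint_vel": joint speeds; "tau": joint torques, N m; "eef_pos": TCP position; "tool_rot": TCP orientation; "ft_force": force on the tool from outside, world axes, zero at the start; "ft_torque": the same for the moment, N m; "grip_width": finger opening in m.
Only numpy, scipy, OpenCV 4.12 (cv2) and the standard library are available. Lean on these libraries where they do the work, as an engineer would, in place of code of your own. Each camera call takes 0.05 s, during which the arm holds its last target. There are 200 camera calls.

## Task

The marble painting is about to start: lift the small pan with the marble clear of the worktop, then turn it in the air through about a quarter turn, so that its pouring lip points straight down the length of the painting tray, away from the clip. Finish holding the pan still and level with its middle above the clip and its lip over the paper, a few centimetres above the tray's rim, ready for tipping; do not put it down or let go. Keep the marble in the middle of the pan all the while, never touch it, and do not bump the tray or the bottles and brushes standing about.

Things in the scene. Friction and masses are not known exactly. Their poses are not given: they have to be found in the camera images.
- pan: loose aluminium pan, 0.21-0.34 kg, on a flat foot 80 mm across; 150 mm across the rim, 32 mm high. Beak-like pouring lip in the rim along its +y; wooden handle along its -x. Origin: centre of the underside; z up. Starts right of the tray, handle pointing roughly to the robot's right, lip roughly towards the robot; resting level
- pan_center (a point): middle of the pan's floor, 5 mm above its underside; axes as the pan's. The floor is a shallow dish of 250 mm curvature radius, flat only in the innermost 13 mm
- pan_lip (a point): tip of the pouring lip, 89 mm from the pan's centre along the pan's +y and 28 mm above its underside
- pan_handle (a point): good place to hold the handle: on its centre line at mid-height, at -125 mm along the pan's x and 40 mm above its underside. The straight level handle runs from 95 to 195 mm from the pan's centre, 20 mm wide (along the pan's y), 16 mm tall
- marble_center (a point): centre of the loose marble, 30 mm across, 28-44 g, smooth and easily rolling (it is soon off centre when the pan is tilted or jerked), lying in the middle of the pan's floor (its centre 15 mm above point pan_center)
- tray: painting tray, fixed: open grey box 236 mm (its x) by 340 mm (its y), walls 45 mm high, 4 mm thick, a white A4 sheet on its floor. A steel bulldog clip, 62 mm wide, top 57 mm above the worktop, sits on the middle of the short wall at its -y end (the robot's right); its length runs from the clip along +y. Origin: centre of the underside
- tray_clip (a point): middle of the clip, on the end wall at the height of the tray's rim: 168 mm from the tray's centre along its -y, 45 mm above the worktop; axes as the tray's
- bottle_a: full paint bottle, 76 mm across, 203 mm high, white flip cap, bystander; origin: centre of the underside
- bottle_b: another paint bottle like it, bystander; origin: centre of the underside
- brush_pot: round pot 84 mm across and 100 mm high with brushes standing in it up to 200 mm high, bystander; origin: centre of the underside
- loose_brush: paintbrush 220 mm long, 16 mm thick, lying on the worktop along its own x, bystander; origin: underside at mid-length

How it is judged:
On the way, in this order (a step that is already met when the one before it is completed fails the run):
1. the pan is lifted clear of the worktop, level, the marble in its middle (height (world z) of pan_center above 0.025 m and angle between pan's own z axis and vertical below 0.15 rad and horizontal distance between marble_center and pan_center below 0.015 m), for 0.2 s.
2. in the air, the pan has been turned until its lip points along the tray, the marble in its middle (height (world z) of pan_center above 0.025 m and angle between the y axis of pan and the y axis of tray, either way round below 0.15 rad and horizontal distance between marble_center and pan_center below 0.015 m), for 0.2 s.
At the end, for the whole second after the job is handed in: Pan held still (under 20 mm/s) by the gripper alone, level within 0.1 rad, underside 60-150 mm up; its centre above the clip within 40 mm along and 30 mm across the tray, lip along the tray away from the clip within 0.15 rad; marble within 12 mm of the pan's middle (contact force between the fingers and pan above 2 N and contact force between pan and tray below 0.05 N and height (world z) of pan between 0.06 and 0.15 m and angle between pan's own z axis and vertical below 0.1 rad and linear speed of pan below 0.02 m/s and angle between the y axis of pan and the y axis of tray, either way round below 0.15 rad and x of pan_center in the frame of tray between -0.03 and 0.03 m and horizontal distance between marble_center and pan_center below 0.012 m and distance between marble_center and pan_center below 0.022 m and y of pan_center in the frame of tray between -0.208 and -0.128 m and y of pan_lip in the frame of tray above -0.15 m); the arm keeps its last pose, push and grip.
It fails at once if the marble rolls more than 20 mm from the middle of the pan (horizontal distance between marble_center and pan_center above 0.02 m).
It fails at once if the marble is touched by the robot (contact force between any of the fingers, the arm and marble above 0.1 N).
It fails at once if the pan is bumped against the tray, or the robot pushes the tray (over 3 N) (contact force between any of pan, the fingers, the arm and tray above 3 N).
It fails at once if a bottle, the brush pot or the loose brush is moved by more than 20 mm (distance of any of bottle_a, bottle_b, brush_pot, loose_brush from where it was at the start of the episode above 0.02 m).
It also fails if it takes over 54 s, if anything falls off the work surface, if the arm or the gripper's body presses on something with over 40 N, if the wrist force passes 120 N, or if a joint passes its speed limit or range.

## Working session

There is one attempt and no reset: what is moved stays moved. The work goes in short steps, Python scripts to look and compute and a tool call to move; the robot and the scene stay as the last step left them, time stands still between calls to the robot, and variables do not carry over. Pictures are saved under pics/ and viewed, about 8 in all and at most 12, crops included, and the job is handed in when it is done.

Besides the shell and the picture viewer there is one more tool, called as name(argument=value, ...) on one line, values as JSON. drive_tool: Moves the arm, as the interface text tells. Its arguments: {"type":"object","properties":{"rows":{"type":"string"}},"required":["rows"]}

```bash
mkdir -p pics; cat > h.py <<'E'
import numpy as np, cv2
from workcell import bot
from scipy.spatial.transform import Rotation as Ro
def snap(n,f):
    o=bot.get_obs(); c=bot.camera(n); im=c.pop("image"); cv2.imwrite(f"pics/{f}.png",im[:,:,::-1])
    c["f"]=210/np.tan(np.radians(c["vertical_fov"])/2)
    if "R" not in c:
        T=np.array(c["tool_from_camera"]); Rw=Ro.from_quat(o["tool_rot"]).as_matrix()
        R=Rw@T[:3,:3]; p=Rw@T[:3,3]+o["eef_pos"]; c["R"]=R.T; c["t"]=-R.T@p
    c["R"]=np.array(c["R"]);c["t"]=np.array(c["t"])
    np.savez(f"pics/{f}.npz",**{k:c[k] for k in("f","cx","cy","R","t")})
    return im
def w(f,u,v,z):
    c=np.load(f"pics/{f}.npz"); d=c["R"].T@np.array([(u-c["cx"])/c["f"],(v-c["cy"])/c["f"],1]); p=-c["R"].T@c["t"]
    return p+d*(z-p[2])/d[2]
def px(f,X):
    c=np.load(f"pics/{f}.npz"); q=c["R"]@np.array(X)+c["t"]; return c["f"]*q[:2]/q[2]+[c["cx"],c["cy"]]
E
python3 -c "
from h import *
for n in('scene','side','wrist'): snap(n,n+'0')
a=cv2.imread('pics/scene0.png');cv2.imwrite('pics/s0.png',cv2.resize(a,(800,600)))
print(bot.get_obs())
for n in('scene0','side0'):
  c=np.load(f'pics/{n}.npz');print(-c['R'].T@c['t'],c['f'],c['cx'],c['cy'])
"
```

```text
{'clock': 0.15, 'joint_pos': array([ 1.19496825e+00,  2.41233198e-01,  4.03586350e-03,  1.33522829e+00,
       -1.86225936e-06,  1.57080851e+00]), 'joint_vel': array([-0.00094949, -0.00143244,  0.00399746, -0.00147046, -0.00217055,
        0.00136578]), 'tau': array([ 1.48093632e-04, -3.72633934e+01,  2.52639091e+01,  1.24154374e-02,
        1.08928205e-05, -4.64744446e-06]), 'eef_pos': array([0.1833423 , 0.46464639, 0.23062167]), 'tool_rot': array([ 8.26756722e-01,  5.62559027e-01, -6.72986983e-04,  4.59066064e-04]), 'ft_force': array([-0.15035624,  0.36387393,  0.21497923]), 'ft_torque': array([-0.02289126, -0.01601735, -0.00047752]), 'grip_width': 0.08577926019052926}
[1.20810753 0.58668901 1.07011716] 496.9715905236246 276.80284388598074 215.58799482167592
[ 0.03015343 -0.51256193  0.82893987] 380.58269713521776 281.5969659100534 208.3050446017744
```

View pics/s0.png

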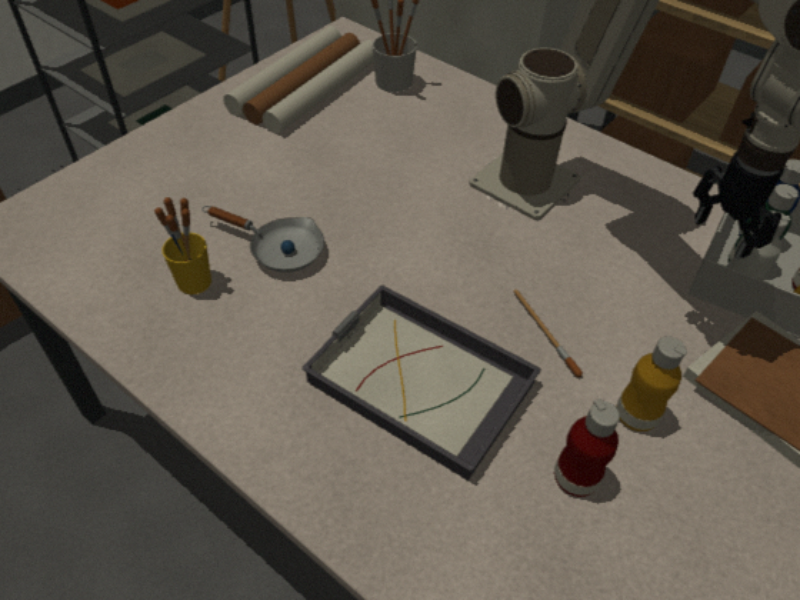

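View pics/side0.png

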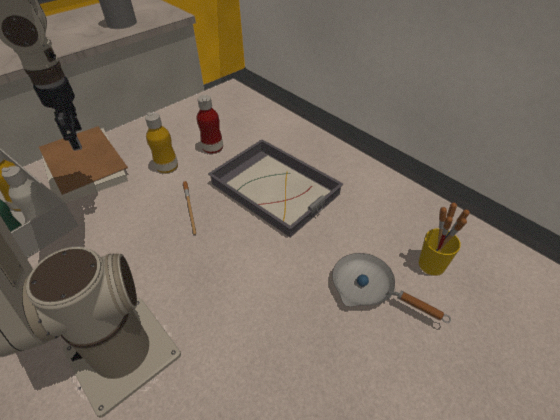

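The scene view shows the pan, with its marble at about (288,246) and its handle running to (207,209). The tray's rim corners are near (383,289), (539,370), (470,470) and (306,368), with the clip at (347,325). In the side view the marble is at (363,281) and the handle runs from (400,294) to (442,317).

```bash
python3 -c "
from h import *
np.set_printoptions(precision=4,suppress=True)
k=1/1.42857
print('tray scene');[print(w('scene0',u*k,v*k,.045)) for u,v in((383,289),(539,370),(470,470),(306,368),(347,323))]
print('tray side');[print(w('side0',u,v,.045)) for u,v in((291,230),(210,180),(263,143),(340,187),(318,206))]
print('marble',w('scene0',288*k,246*k,.02),w('side0',363,281,.02))
print('handle',w('scene0',252*k,226*k,.045),w('scene0',207*k,209*k,.045),w('side0',400,293,.045),w('side0',442,316,.045))
print('pot',w('scene0',193*k,288*k,0),w('side0',434,268,0))
print('brush',[w('side0',u,v,.008) for u,v in((185,183),(194,233))])
print('bot',w('side0',165,165,0),w('side0',212,148,0))
a=cv2.imread('pics/side0.png')[220:340,300:460];cv2.imwrite('pics/c1.png',cv2.resize(a,(800,600),interpolation=2))
"
```

```text
tray scene
[ 0.5054 -0.0055  0.045 ]
[0.4715 0.3289 0.045 ]
[0.7091 0.3501 0.045 ]
[0.7363 0.013  0.045 ]
[ 0.6136 -0.0011  0.045 ]
tray side
[ 0.4932 -0.0222  0.045 ]
[0.45   0.2978 0.045 ]
[0.6929 0.3301 0.045 ]
[0.7181 0.0011 0.045 ]
[ 0.6121 -0.0091  0.045 ]
marble [ 0.526  -0.2484  0.02  ] [ 0.5241 -0.2502  0.02  ]
handle [ 0.5496 -0.3275  0.045 ] [ 0.5762 -0.4386  0.045 ] [ 0.5462 -0.3382  0.045 ] [ 0.5658 -0.4365  0.045 ]
pot [ 0.7221 -0.3228  0.    ] [ 0.7024 -0.344   0.    ]
brush [array([0.4026, 0.3797, 0.008 ]), array([0.3067, 0.1807, 0.008 ])]
bot [0.4059 0.5147 0.    ] [0.5787 0.4822 0.    ]
```

View pics/c1.png

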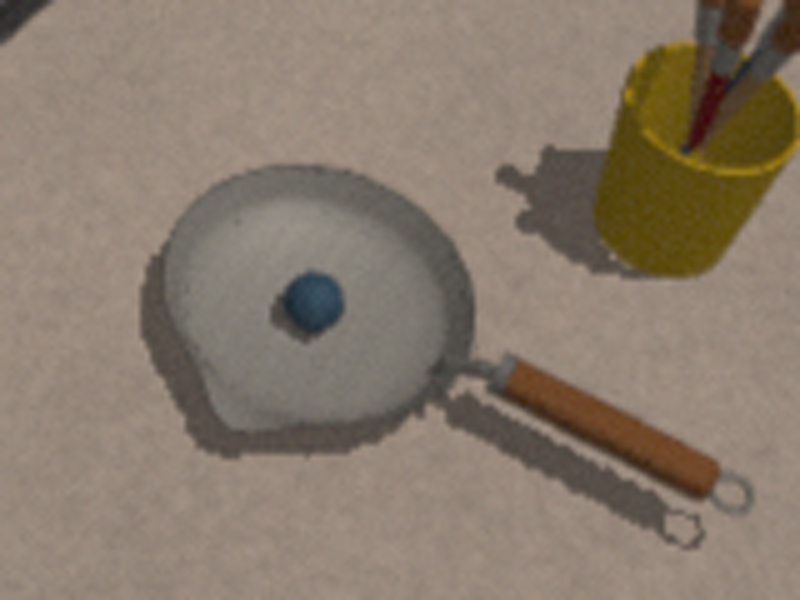

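The enlarged view shows the marble in the middle of the pan, the lip at the lower left, and the handle clear of the yellow pot. I'll cross over at height first, then turn above the handle.

drive_tool(rows="60 -27 27 0 0;60 -27 27 0 0;60 -27 27 0 0;60 -27 27 0 0;60 -27 27 0 0;60 -27 27 0 0;60 -27 27 0 0;60 -27 27 0 0;60 -27 27 0 0;60 -27 27 0 0;60 -27 27 0 0;60 -27 27 0 0")

```text
clock: 1.35
eef_pos: [0.3662, 0.0432, 0.2313]
tool_rot: [0.827, 0.563, 0.0, -0.0]
ft_force: [-0.2, 0.5, -0.1]
grip_width: 0.0599
```

drive_tool(rows="60 -27 27 0 0;60 -27 27 0 0;60 -27 27 0 0;60 -27 27 0 0;60 -27 27 0 0;60 -27 27 0 0;60 -27 27 0 0;60 -27 27 0 0;60 -27 27 0 0;60 -27 27 0 0;60 -20 20 0 0;60 0 0 0 0")

```text
clock: 2.55
eef_pos: [0.5297, -0.3346, 0.2293]
tool_rot: [0.828, 0.561, -0.001, -0.0]
ft_force: [0.1, -0.1, -0.2]
grip_width: 0.0599
```

drive_tool(rows="60 0 0 0 -0.14;60 0 0 0 -0.14;60 0 0 0 -0.14;60 0 0 0 -0.14;60 0 0 0 -0.14;60 0 0 0 -0.14;60 0 0 0 -0.14;60 0 0 0 -0.14;60 0 0 0 -0.14;60 0 0 0 -0.14;60 0 0 0 -0.14;60 0 0 0 -0.14")

```text
clock: 3.75
eef_pos: [0.5289, -0.3303, 0.2311]
tool_rot: [0.13, 0.992, 0.0, -0.001]
ft_force: [-0.2, -0.1, 0.1]
grip_width: 0.0601
```

drive_tool(rows="60 0 0 0 -0.14;60 0 0 0 -0.14;60 0 0 0 -0.14;60 0 0 0 -0.07;60 0 0 0 0;60 0 0 0 0")

```text
clock: 4.35
eef_pos: [0.5291, -0.3307, 0.2312]
tool_rot: [-0.111, 0.994, 0.0, -0.0]
ft_force: [0.6, 0.2, 0.4]
grip_width: 0.0598
```

```bash
python3 -c "
from h import *
im=snap('wrist','w1');cv2.imwrite('pics/w1b.png',cv2.resize(cv2.imread('pics/w1.png'),(800,600)))
o=bot.get_obs();print(o['clock'],o['eef_pos'],o['joint_pos'],o['ft_force'],o['grip_width'])
R=Ro.from_quat(o['tool_rot']).as_matrix();print(R)
"
```

```text
4.4 [ 0.52913828 -0.33087404  0.2312561 ] [-5.58867245e-01  4.95782920e-01  3.76973937e-01  1.45245821e+00
  9.65734465e-05 -2.35214310e+00] [-0.66355105  0.79665539  0.50809311] 0.05987181264969007
[[-9.75353302e-01 -2.20648626e-01 -3.48018299e-04]
 [-2.20648739e-01  9.75353282e-01  3.31544213e-04]
 [ 2.66286015e-04  4.00162542e-04 -9.99999884e-01]]
```

View pics/w1b.png

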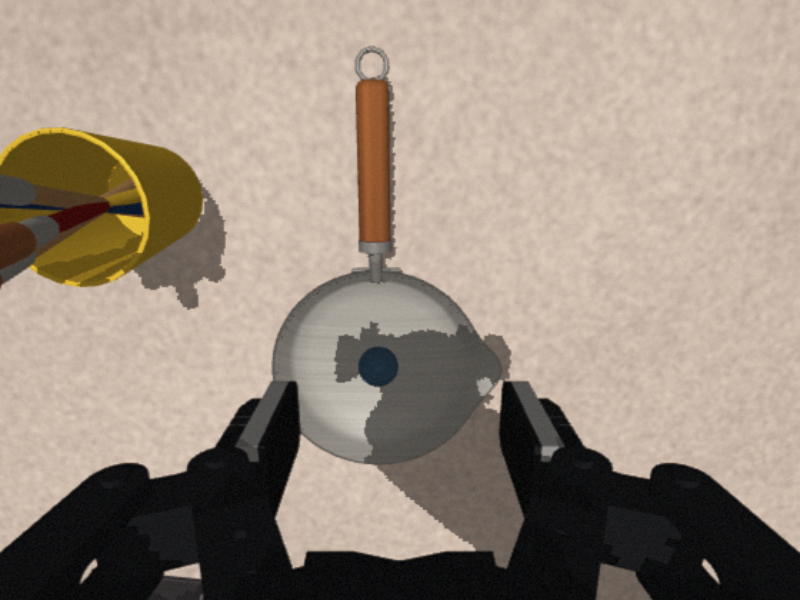

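The wrist view shows the handle from (375,242) to (372,82), the marble at (378,367) and the rim centre at about (379,368). The handle is nearly aligned with the tool's y axis.

```bash
python3 -c "
from h import *
k=.7
n=w('w1',375*k,242*k,.046);f=w('w1',372*k,82*k,.046);m=w('w1',378*k,367*k,.020)
d=(f-n)[:2];L=np.linalg.norm(d);d/=L
print(n,f,m,L,'yaw of -handle',np.arctan2(-d[1],-d[0]))
h=.5*(n+f)[:2]; 
c=h-d*.145; print('pan c',c)
o=bot.get_obs();R=Ro.from_quat(o['tool_rot']).as_matrix()
for s in(.120,):
  g=np.append(h-d*(.145-s),.021);print(g,R.T@(g-o['eef_pos']))
print('handle dir in tool',R.T[:2,:2]@d)
print(w('w1',70*k,200*k,.1))
"
```

```text
[ 0.54656275 -0.34441109  0.046     ] [ 0.56781397 -0.43710923  0.046     ] [ 0.5252171  -0.24795587  0.02      ] 0.09510289152760074 yaw of -handle 1.7961540340502034
pan c [ 0.52478738 -0.24942659]
[ 0.55160199 -0.3663923   0.021     ] [-0.01412898 -0.03968358  0.21023649]
handle dir in tool [-0.00287814 -0.99999578]
[ 0.70699519 -0.34093144  0.1       ]
```

drive_tool(rows="60 -7 -20 0 0;60 -7 -20 0 0;60 0 0 25 0;60 0 0 35 0;60 0 0 35 0;60 0 0 35 0;60 0 0 30 0;60 0 0 20 0;60 0 0 15 0;50 0 0 10 0;40 0 0 5 0;40 0 0 0 0")

```text
clock: 5.6
eef_pos: [0.5516, -0.3671, 0.0209]
tool_rot: [-0.111, 0.994, 0.0, -0.0]
ft_force: [-0.3, -0.1, -0.7]
grip_width: 0.0401
```

drive_tool(rows="36 0 0 0 0;34 0 0 0 0;32 0 0 0 0;31 0 0 0 0;30 0 0 0 0;30 0 0 0 0")

```text
clock: 6.2
eef_pos: [0.5518, -0.3673, 0.0214]
tool_rot: [-0.111, 0.994, -0.0, 0.0]
ft_force: [0.2, -0.5, -0.6]
grip_width: 0.0298
```

```bash
python3 -c "
from h import *
im=snap('wrist','w2');snap('side','s2')
a=cv2.imread('pics/w2.png')[60:];cv2.imwrite('pics/w2b.png',cv2.resize(a,(800,514)))
o=bot.get_obs();print(o['clock'],o['eef_pos'],o['ft_force'],o['grip_width'])
"
```

```text
6.3 [ 0.55180137 -0.36726859  0.02131157] [-0.60376036 -0.26335295  0.05368387] 0.0302144178466974
```

View pics/w2b.png

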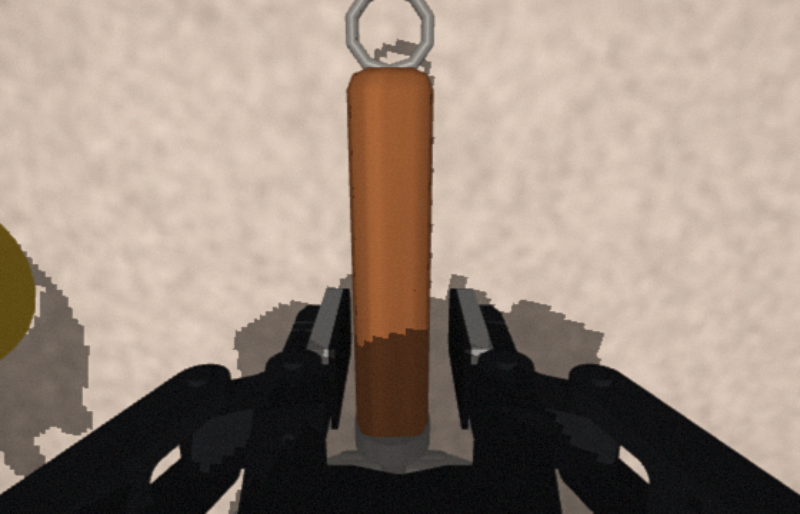

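The handle sits about 2 mm left of the gap's middle (392 against 400). I'll nudge the tool over and close gently.

drive_tool(rows="30 -1 0 0 0;29 -1 0 0 0;27 0 0 0 0;26 0 0 0 0;25 0 0 0 0;24 0 0 0 0;23 0 0 0 0;22.5 0 0 0 0;22 0 0 0 0;21.5 0 0 0 0;21 0 0 0 0;20.5 0 0 0 0")

```text
clock: 7.5
eef_pos: [0.5538, -0.3668, 0.0213]
tool_rot: [-0.111, 0.994, 0.0, -0.0]
ft_force: [0.1, 0.1, -0.3]
grip_width: 0.0212
```

drive_tool(rows="20 0 0 0 0;19 0 0 0 0;17 0 0 0 0;13 0 0 0 0;8 0 0 0 0;0 0 0 0 0;0 0 0 0 0;0 0 0 0 0;0 0 0 0 0;0 0 0 0 0")

```text
clock: 8.5
eef_pos: [0.5538, -0.3669, 0.0214]
tool_rot: [-0.111, 0.994, -0.0, 0.0]
ft_force: [0.8, 0.7, 1.5]
grip_width: 0.019
```

```bash
python3 -c "
from h import *
snap('side','s3')
a=cv2.imread('pics/s3.png');b=a[220:340,300:460];cv2.imwrite('pics/s3b.png',cv2.resize(b,(800,600),interpolation=2))
o=bot.get_obs();print(o['clock'],o['eef_pos'],o['ft_force'],o['ft_torque'],o['grip_width'])
"
```

```text
8.55 [ 0.55384584 -0.36691273  0.02138131] [1.33249166 0.4378729  0.91146096] [ 0.02627919 -0.00761468 -0.04183959] 0.018749566381379736
```

View pics/s3b.png

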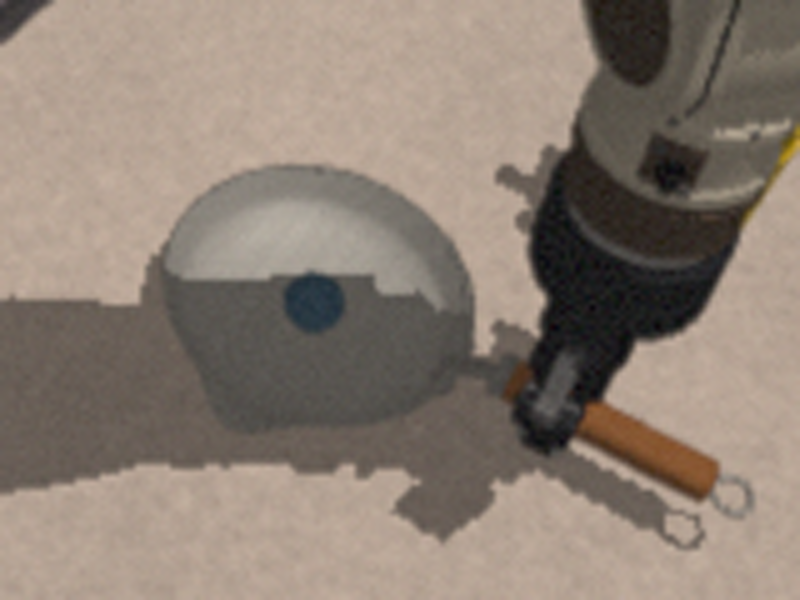

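The jaws hold the handle (18.8 mm opening), and the pan and marble haven't moved. Lifting gently.

drive_tool(rows="0 0 0 -0.5 0;0 0 0 -1 0;0 0 0 -2 0;0 0 0 -3 0;0 0 0 -4 0;0 0 0 -4 0;0 0 0 -4 0;0 0 0 -4 0;0 0 0 -3 0;0 0 0 -2 0;0 0 0 -1 0;0 0 0 -0.5 0")

```text
clock: 9.75
eef_pos: [0.5538, -0.3669, 0.0504]
tool_rot: [-0.111, 0.994, -0.0, -0.0]
ft_force: [0.0, -0.7, -3.0]
grip_width: 0.019
```

```bash
cat >> h.py <<'E'
def blue(f):
    a=cv2.imread(f"pics/{f}.png").astype(int); m=((a[:,:,0]-a[:,:,2]>25)&(a[:,:,0]<200)).astype(np.uint8)
    n,_,s,c=cv2.connectedComponentsWithStats(m); return [(s[i,4],c[i].round(1)) for i in range(1,n) if s[i,4]>25]
E
python3 -c "
from h import *
print([(f,blue(f)) for f in('side0','s3')])
snap('side','s4');print(blue('s4'))
a=cv2.imread('pics/s4.png');b=a[210:330,300:460];cv2.imwrite('pics/s4b.png',cv2.resize(b,(800,600),interpolation=2))
o=bot.get_obs();print(o['clock'],o['eef_pos'],o['ft_force'],o['ft_torque'],o['grip_width'])
"
```

```text
[('side0', [(np.int32(71), array([362.8, 279.2]))]), ('s3', [(np.int32(26), array([363.6, 280.2]))])]
[]
9.8 [ 0.55372913 -0.36685455  0.05032089] [ 1.00009599 -0.10294532 -3.28496536] [-0.32520016 -0.05434485 -0.00281962] 0.01936169580118303
```

View pics/s4b.png

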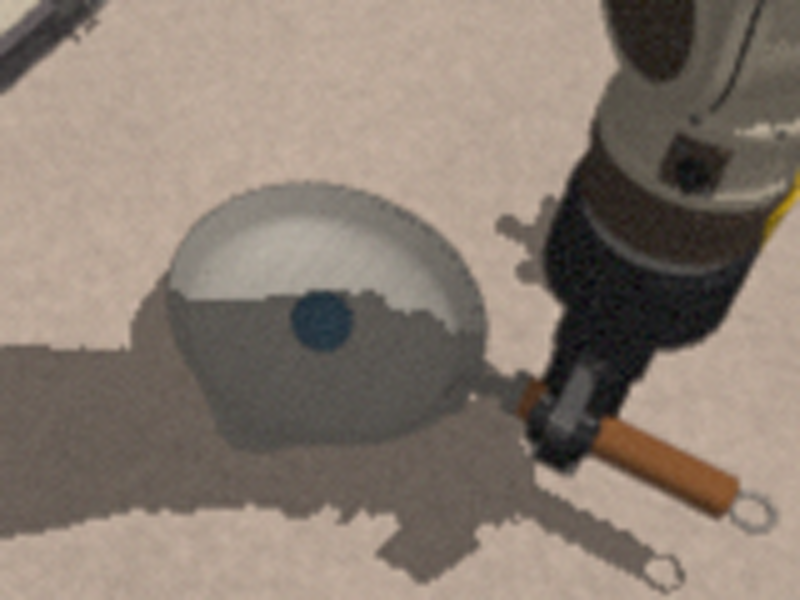

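The pan is level and in the air, with the marble still in its middle. Next I'll turn it about its own centre: per 0.04 rad, the tool shifts 4.8 mm along x at a radius of 0.121 m. It keeps rising slowly during the turn.

drive_tool(rows="0 0.6 0 -0.5 0.005;0 1.2 0 -1 0.01;0 2.4 0 -1.5 0.02;0 3.6 0 -2 0.03;0 4.8 0.1 -2 0.04;0 4.8 0.1 -2 0.04;0 4.8 0.1 -2 0.04;0 4.8 0.1 -2 0.04;0 4.8 0.1 -2 0.04;0 4.8 0.1 -2 0.04;0 4.8 0.1 -2 0.04;0 4.8 0.1 -2 0.04")

```text
clock: 11.0
eef_pos: [0.5073, -0.3684, 0.0716]
tool_rot: [0.082, 0.997, -0.0, -0.0]
ft_force: [0.1, 0.3, -1.9]
grip_width: 0.0192
```

```bash
cat >> h.py <<'E'
def st():
    o=bot.get_obs();R=Ro.from_quat(o['tool_rot']).as_matrix()
    yaw=np.arctan2(R[1,0],R[0,0])
    print(o['clock'],o['eef_pos'].round(4),'yaw',yaw.round(4),'tilt',np.arccos(-R[2,2]).round(4),'pan c est',(o['eef_pos']+.121*R[:,1]).round(4),o['ft_force'].round(1),o['ft_torque'].round(2),o['grip_width'],o['joint_pos'].round(2)); return o,R
E
python3 -c "
from h import *
st()"
```

```text
11.0 [ 0.5073 -0.3684  0.0716] yaw 2.9768 tilt 0.0002 pan c est [ 0.5271 -0.2491  0.0716] [ 0.1  0.3 -1.9] [-0.37  0.07 -0.03] 0.019150130667292178 [-0.63  0.59  0.11  1.09 -0.   -2.03]
```

Centre stays put; continuing.

drive_tool(rows="0 4.8 0.1 -2 0.04;0 4.8 0.1 -2 0.04;0 4.8 0.1 -2 0.04;0 4.8 0.1 -2 0.04;0 4.8 0.1 -2 0.04;0 4.8 0.1 -2 0.04;0 4.8 0.1 -2 0.04;0 4.8 0.1 -2 0.04;0 4.8 0.1 -2 0.04;0 4.8 0.1 -2 0.04;0 4.8 0.1 -2 0.04;0 4.8 0.1 -2 0.04")

```text
clock: 12.2
eef_pos: [0.4547, -0.3459, 0.0956]
tool_rot: [0.317, 0.948, -0.0, -0.0]
ft_force: [0.3, -0.5, -3.1]
grip_width: 0.0193
```

drive_tool(rows="0 4.8 0.1 -2 0.04;0 4.8 0.1 -2 0.04;0 4.8 0.1 -2 0.04;0 4.8 0.1 -2 0.04;0 4.8 0.1 -2 0.04;0 4.8 0.1 -2 0.04;0 4.8 0.1 -2 0.04;0 4.8 0.1 -2 0.04;0 4.8 0.1 -2 0.04;0 4.8 0.1 -2 0.04;0 4.8 0.1 -2 0.04;0 4.8 0.1 -2 0.04")

```text
clock: 13.4
eef_pos: [0.4183, -0.3016, 0.1196]
tool_rot: [0.533, 0.846, -0.0, -0.0]
ft_force: [-0.3, -0.7, -3.8]
grip_width: 0.0189
```

drive_tool(rows="0 4.8 0.1 -2 0.04;0 4.8 0.1 -2 0.04;0 4.8 0.1 -2 0.04;0 4.8 0.1 -2 0.04;0 4.8 0.1 -2 0.04;0 4.8 0.1 -2 0.04;0 4.8 0.1 -2 0.04;0 3.6 0 -1.5 0.03;0 2.4 0 -1 0.02;0 1.2 0 -0.5 0.01;0 0.6 0 0 0.005;0 0 0 0 0")

```text
clock: 14.6
eef_pos: [0.4077, -0.2622, 0.1363]
tool_rot: [0.669, 0.743, 0.0, -0.0]
ft_force: [0.0, 0.4, -2.8]
grip_width: 0.0191
```

```bash
python3 -c "
from h import *
o,R=st();snap('side','s5');snap('scene','c5')
cv2.imwrite('pics/s5b.png',cv2.resize(cv2.imread('pics/s5.png'),(800,600)))
np.set_printoptions(precision=4,suppress=True)
for z in(.045,):pass
print(R.T@(np.array([.613,-.004,0])-(o['eef_pos']+.121*R[:,1])))"
```

```text
14.6 [ 0.4077 -0.2622  0.1363] yaw 1.6748 tilt 0.0001 pan c est [ 0.5281 -0.2497  0.1363] [ 0.   0.4 -2.8] [-0.11  0.37 -0.01] 0.019146700702974917 [-0.57  0.28 -0.21  1.09  0.   -0.68]
[0.2355 0.11   0.1363]
```

View pics/s5b.png

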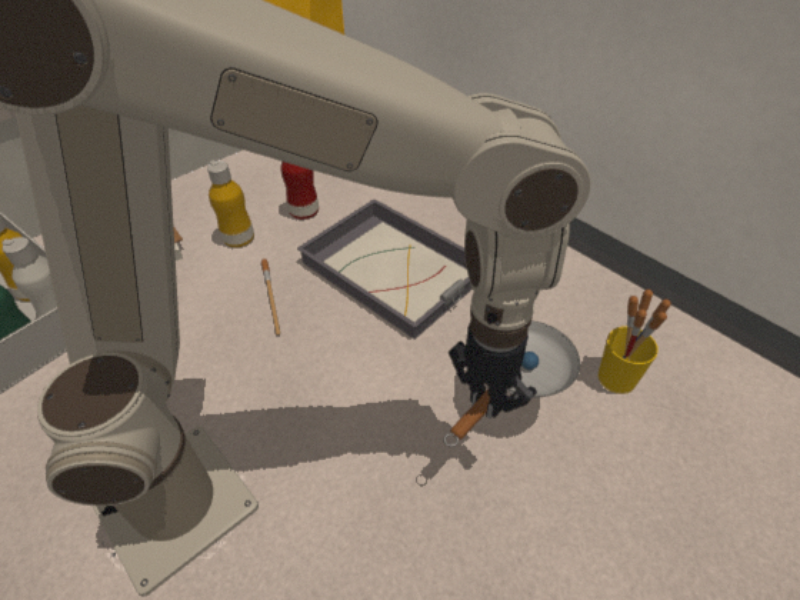

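The turn is done and the marble is still in the pan. Before the move I'll tighten the tray pose with an enlarged view of both cameras.

```bash
python3 -c "
from h import *
a=cv2.resize(cv2.imread('pics/scene0.png')[195:335,205:385],(800,622),interpolation=2)[:600]
b=cv2.resize(cv2.imread('pics/side0.png')[135:240,203:348],(800,579),interpolation=2)
c=np.vstack([a,b]);print(c.shape)
cv2.imwrite('pics/t1.png',cv2.convertScaleAbs(a,alpha=1.6));cv2.imwrite('pics/t2.png',cv2.convertScaleAbs(b,alpha=1.6))"
```

```text
(1179, 800, 3)
```

View pics/t1.png

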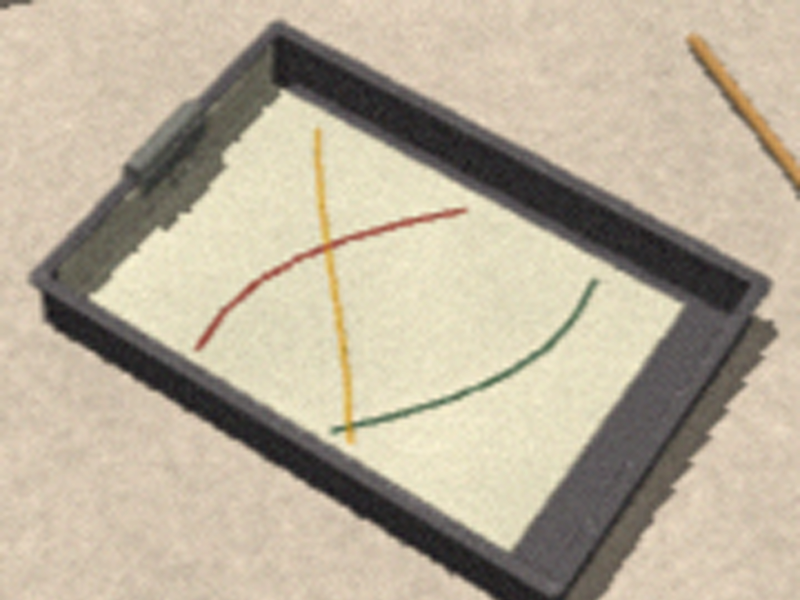

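View pics/t2.png

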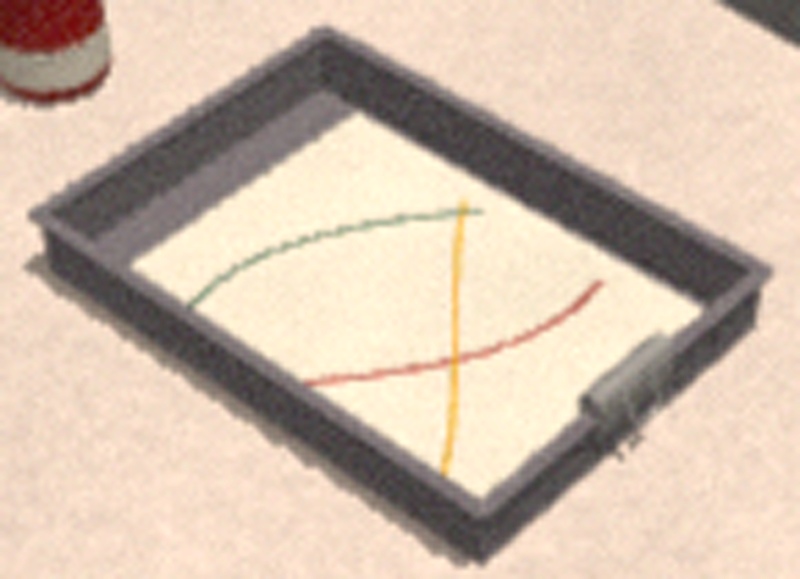

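The outer rim corners in the scene crop are (278,22), (770,285), (558,598) and (33,278), with the clip at (168,142). In the side crop they are (482,517), (32,215), (323,27) and (771,270), with the clip at (625,375).

```bash
python3 -c "
from h import *
from scipy.optimize import least_squares
np.set_printoptions(precision=4,suppress=True)
ks=800/180;k2=800/145
A=[(205+u/ks,195+v/ks) for u,v in((278,22),(770,285),(558,598),(33,278))]
B=[(203+u/k2,135+v/k2) for u,v in((482,517),(32,215),(323,27),(771,270))]
L=np.array([(-.118,-.17),(-.118,.17),(.118,.17),(.118,-.17)])
def Rm(a): return np.array([[np.cos(a),-np.sin(a)],[np.sin(a),np.cos(a)]])
def res(p,S):
  X=L@Rm(p[2]).T+p[:2]; return np.concatenate([px(f,[*x,.045])-q for f,Q in S for x,q in zip(X,Q)])
for S in([('scene0',A)],[('side0',B)],[('scene0',A),('side0',B)]):
  r=least_squares(res,[.6,.16,.1],args=(S,));p=r.x;clip=Rm(p[2])@[0,-.168]+p[:2]
  print(p,clip,np.abs(r.fun).max())
o,R=st()
print(R.T@(np.array([*clip,0])-(o['eef_pos']+.121*R[:,1])))
f=bot  
print([w('side0',203+625/k2,135+375/k2,.055),w('scene0',205+168/ks,195+142/ks,.055)])
"
```

```text
[0.6048 0.1711 0.0912] [0.6201 0.0038] 1.2319900470547225
[0.598  0.1638 0.0951] [ 0.6139 -0.0034] 0.9185039843970344
[0.6026 0.169  0.0921] [0.618  0.0017] 2.37605741676731
14.7 [ 0.4078 -0.2623  0.1362] yaw 1.6749 tilt 0.0002 pan c est [ 0.5281 -0.2498  0.1362] [ 0.5  0.3 -2.5] [-0.01  0.38  0.01] 0.019228004622022326 [-0.57  0.28 -0.21  1.09 -0.   -0.68]
[0.2408 0.1156 0.1362]
[array([ 0.6098, -0.0038,  0.055 ]), array([0.6217, 0.0064, 0.055 ])]
```

drive_tool(rows="0 0.75 0.35 0 0;0 1.5 0.7 0 0;0 2.25 1.05 0 0;0 3 1.4 0 0;0 3.75 1.8 0 0;0 4.5 2.1 0 0;0 5.25 2.5 0 0;0 6 2.85 0 0;0 6.75 3.2 0 0;0 7.5 3.6 0 0;0 7.5 3.6 0 0;0 7.5 3.6 0 0")

```text
clock: 15.9
eef_pos: [0.4288, -0.2027, 0.1363]
tool_rot: [0.669, 0.743, 0.0, 0.0]
ft_force: [-0.2, 0.2, -2.8]
grip_width: 0.0189
```

drive_tool(rows="0 7.5 3.6 0 0;0 7.5 3.6 0 0;0 7.5 3.6 0 0;0 7.5 3.6 0 0;0 7.5 3.6 0 0;0 7.5 3.6 0 0;0 7.5 3.6 0 0;0 7.5 3.6 0 0;0 7.5 3.6 0 0;0 7.5 3.6 0 0;0 7.5 3.6 0 0;0 7.5 3.6 0 0")

```text
clock: 17.1
eef_pos: [0.4624, -0.1089, 0.1363]
tool_rot: [0.669, 0.743, 0.0, -0.0]
ft_force: [-0.3, 0.3, -3.0]
grip_width: 0.0192
```

drive_tool(rows="0 7.5 3.6 0 0;0 7.5 3.6 0 0;0 7.5 3.6 0 0;0 7.5 3.6 0 0;0 7.5 3.6 0 0;0 7.5 3.6 0 0;0 7.5 3.6 0 0;0 7.5 3.6 0 0;0 6.75 3.2 0 0;0 6 2.85 0 0;0 5.25 2.5 0 0;0 4.5 2.1 0 0")

```text
clock: 18.3
eef_pos: [0.493, -0.0229, 0.1363]
tool_rot: [0.669, 0.743, -0.0, -0.0]
ft_force: [-0.2, 0.1, -3.0]
grip_width: 0.0187
```

drive_tool(rows="0 3.75 1.8 0 0;0 3 1.4 0 0;0 2.25 1 0 0;0 1.5 0.7 0 0;0 0.75 0.4 0 0;0 0 0 0 0;0 0 0 0 0;0 0 0 0 0;0 0 0 0 0;0 0 0 0 0;0 0 0 0 0;0 0 0 0 0")

```text
clock: 19.5
eef_pos: [0.4969, -0.0117, 0.1363]
tool_rot: [0.669, 0.743, -0.0, -0.0]
ft_force: [0.2, -0.8, -3.2]
grip_width: 0.0193
```

drive_tool(rows="0 0 0 0 0;0 0 0 0 0;0 0 0 0 0;0 0 0 0 0;0 0 0 0 0;0 0 0 0 0;0 0 0 0 0;0 0 0 0 0;0 0 0 0 0;0 0 0 0 0;0 0 0 0 0;0 0 0 0 0")

```text
clock: 20.7
eef_pos: [0.4969, -0.0116, 0.1363]
tool_rot: [0.669, 0.743, -0.0, -0.0]
ft_force: [-0.7, -0.9, -2.5]
grip_width: 0.0192
```

```bash
python3 -c "
from h import *
o,R=st();snap('side','s6');snap('scene','c6')
a=cv2.imread('pics/c6.png')[120:330,150:430];cv2.imwrite('pics/c6b.png',cv2.convertScaleAbs(cv2.resize(a,(800,600),interpolation=2),alpha=1.6))
c=o['eef_pos']+.121*R[:,1];z=o['eef_pos'][2]-.0214
for h in(.020,):
  q=px('c6',[c[0],c[1],z+h]);print('expected marble in crop',(q-[150,120])*800/280)
for d in ((.075,0),(-.075,0),(0,.089),(0,-.075)):
  X=c+R[:,1]*d[0]+R[:,0]*d[1];print(d,(px('c6',[X[0],X[1],z+(.028 if d[1]>0 else .032)])-[150,120])*800/280)
"
```

```text
20.7 [ 0.4969 -0.0116  0.1363] yaw 1.675 tilt 0.0001 pan c est [0.6173 0.0009 0.1363] [-0.7 -0.9 -2.5] [-0.07  0.33  0.01] 0.01920461173144594 [-0.02  0.3  -0.17  1.1  -0.   -0.13]
expected marble in crop [260.94708479 242.25263116]
(0.075, 0) [207.4921793  287.41795443]
(-0.075, 0) [310.03308155 182.30058341]
(0, 0.089) [344.6662525  280.56467371]
(0, -0.075) [192.66527222 197.38526543]
```

View pics/c6b.png

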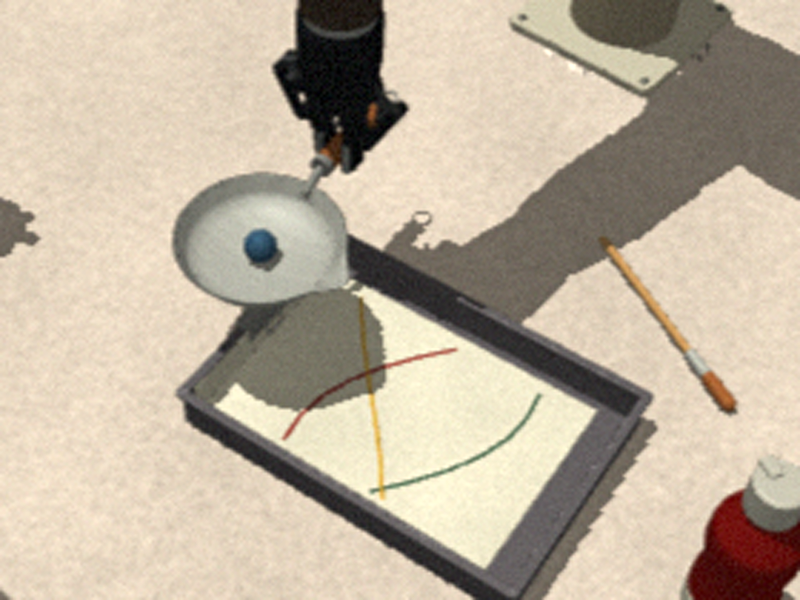

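The marble appears at (261,245) against a predicted (261,242), the lip is over the paper, and the pan is over the clip, level and still. Handing in.

```bash
python3 -c "
from h import *
print(bot.job_done())"
```

```text
the job is handed in; nothing more can be done
None
```

I lifted the pan by its handle and turned it about 1.69 rad about its own centre in the air. I then carried it over the clip and handed the job in after about 21 s of robot time. No verdict was reported.

Last checks before handing in:
- **Position:** the pan's centre was at an estimated (0.617, 0.001) m, against a clip estimate of (0.618, 0.002) m. The scene and side cameras disagreed by up to about 1 cm on the clip, which is within tolerance.
- **Height and level:** the underside was about 115 mm up. The tool's tilt read about 0.0001 rad; I judged the pan's own level from the picture only.
- **Lip:** it was within about 0.02 rad of the tray's length and over the paper.
- **Marble:** it was seen about 1 pixel from its predicted place in the middle of the pan.
- **Grip and contacts:** the gripper still held the handle at a 19 mm opening. The force readings and pictures gave no sign of a bump to the tray or to the bottles and brushes.

No check failed.

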